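# Index the paint turntable to sky blue and lock it

## Task

Turn the paint turntable by pushing its notched wooden rim with a fingertip until the sky-blue bottle stands at the front, over the lock bolt, then push the bolt's red tab fully home so that its nose sits in the notch and the turntable is locked there. Do not touch, grasp or lift the bottles and spools: they must stay standing in their wells, and the other things on the desk are to be left where they are.

Things in the scene. Friction and masses are not known exactly. Their poses are not given: they have to be found in the camera images.
- stand: fixed stand of the turntable. Origin on the desk on the turning axis, z up; its -x axis points to the FRONT (roughly to the robot), the line along which the lock bolt slides. Dark base plate, radius 96, 8 high; a tongue 76 wide, 8 high runs forward to 203 from the axis with two grey rails for the bolt (tops 35 above the desk, 142 to 186 from the axis, 49 apart inside)
- turntable_hub (a point): centre of the top of the pale wooden disc (radius 120, from 14 to 30 mm above the desk); its axes turn with the disc. On it stand six white round wells (inner diameter 42, walls 22 high), centres 54 mm from the axis, at 0, 60, 120.. degrees from the point's x axis. Nothing lies under the rim outside radius 96 but the front tongue
- turntable (a joint): turns the disc without limit, positive counter-clockwise from above; 0 is wherever it starts; light friction (0.06 N m, plus 0.1 per rad/s), it stops where it is left. The rim has one notch on the radial line of each well: 48 wide at the rim, straight tapered flanks, flat bottom 28 wide at 101 mm from the axis. A fingertip in a notch pushes the rim round
- lock (a joint): slide of the lock bolt, m: 0 drawn back, 0.035 home at its stop; starts at 0 to 0.005; pushed in by its red tab (about 2 N), stays where it is left. Its tapered nose (tip 16 wide, 138 mm from the axis at 0, 11 to 29 above the desk) enters only a notch within about 7 degrees of the front and centres it; else it stops on the rim near 0.018. Home, it locks the disc
- lock_tab (a point): middle of the outer (front) face of the bolt's upright red push tab, 48 mm above the desk; the face is 38 wide, reaches from 29 to 62 mm above the desk, and is 190 mm from the turning axis at joint value 0, 155 mm when home; axes parallel to the stand's (push along +x)
- paint_sky: sky-blue paint bottle with a white cap, 34 diameter, 100 tall, standing loose in a well of the turntable (up to 4 mm of play); origin at the centre of its foot
- paint_orange: orange paint bottle with an orange cap, 38 diameter, 75 tall, standing loose in a neighbouring well; origin at the centre of its foot
- spool_0: red thread spool, 28 diameter, 38 tall, standing in another well; its origin is at its foot, 8 mm off its axis (46 mm from the turntable's axis)
- spool_1: blue thread spool, 28 diameter, 38 tall, standing in another well; its origin is at its foot, 8 mm off its axis (46 mm from the turntable's axis)
- spool_2: yellow thread spool, 28 diameter, 38 tall, standing in another well; its origin is at its foot, 8 mm off its axis (46 mm from the turntable's axis)
- scissors: pair of scissors with blue handles, 87x199x9, lying flat; bystander, sizes in mm, origin at its underside
- tape_measure: round red tape measure, 52x80x18, lying flat; bystander, sizes in mm, origin at its underside
- marker: white marker pen with a blue cap, 135 long, lying flat; bystander, sizes in mm, origin at its underside
- glue_stick: yellow glue stick, 23 diameter, 89 tall, standing; bystander, sizes in mm, origin at its underside
- stamp: wooden hand stamp with a turned handle, 34x50x57, standing; bystander, sizes in mm, origin at its underside
- coasters_a: stack of green and cream felt discs, about 100 across, 52 high; bystander, sizes in mm, origin at its underside
Things that resemble listed ones, but are neither listed nor needed, are in the scene too. What is shaped like the spool_2 but turquoise is not meant. What is shaped like the spool_1 but orange is not meant.

How it is judged (in metres and radians):
At the end, for the whole second after the job is handed in: Sky-blue bottle at the front (within 10 mm of the stand's front line, over 46 mm from the axis), lock bolt home (joint above 0.031), turntable at rest, and all five things on it upright (within 0.15 rad) in their wells (origins within 62 mm of the axis) (x of paint_sky in the frame of stand below -0.046 m and y of paint_sky in the frame of stand between -0.01 and 0.01 m and value of joint lock above 0.031 m and velocity of joint turntable between -0.05 and 0.05 rad/s and angle between each of paint_sky, paint_orange, spool_0, spool_1, spool_2's own z axis and vertical below 0.15 rad and horizontal distance between each of paint_sky, paint_orange, spool_0, spool_1, spool_2 and stand below 0.062 m); the robot touches nothing.
It fails at once if the robot touched a bottle or spool on the turntable instead of its rim (contact force between any of the arm, the fingers and paint_sky above 0.5 N or contact force between any of the arm, the fingers and paint_orange above 0.5 N or contact force between any of the arm, the fingers and spool_0 above 0.5 N or contact force between any of the arm, the fingers and spool_1 above 0.5 N or contact force between any of the arm, the fingers and spool_2 above 0.5 N).
It fails at once if a bottle or spool was lifted out of its well or tipped over (height (world z) of any of paint_sky, paint_orange, spool_0, spool_1, spool_2 above 0.045 m or angle between any of paint_sky, paint_orange, spool_0, spool_1, spool_2's own z axis and vertical above 0.5 rad).
It fails at once if something else on the desk was moved by more than 25 mm (distance of any of scissors, tape_measure, marker, glue_stick, stamp, coasters_a from where it was at the start of the episode above 0.025 m).
It also fails if it takes over 54 s, if anything falls off the work surface, if the arm or the gripper's body presses on something with over 40 N, if the wrist force passes 120 N, or if a joint passes its speed limit or range.

## Robot

A 6-joint arm with a two-finger parallel gripper is mounted at the origin on the work surface; the furniture and walls round the work are solid. World frame = base frame: x ahead of the robot, y to its left, z up, the work surface at z = 0. Lengths are in mm, angles in rad, forces in N, time in s.
With the tool pointing down it reaches from about 350 to 975 mm from the base axis. Payload 7.1 kg.
Tool frame: the origin (TCP) lies midway between the tips of the shut fingers; the grasp point (between the pads) lies 19 mm behind it (ctrl.grasp_offset is the distance from the TCP to the grasp point, in mm); z points along the fingers, y is the line along which they close (so a half turn about z gives the same grasp; the last joint's range is limited). The gripper opens to 88 mm and grips with 3 to 60 N. Pads are 20 mm wide; open, the fingers measure 115 mm over their backs; the gripper's body (75 mm by 178 mm) begins 61 mm behind the grasp point.
Start: joints at [-1.171, 0.423, 1.63, -0, 1.089, -0.019], TCP at [254.18, -570.962, 222.675] pointing down, gripper open.
Joint ranges: [-3, 3], [-0.9, 2.11], [0.09, 2.58], [-1.31, 4.45], [0.11, 2.69], [-2.54, 2.54]. Speed limits (rad/s): [2.39, 2.39, 3.01, 3.14, 3.14, 3.14].

## Interface

Orientations are given as a rotation vector (axis times angle).
In Python, from workcell import ctrl gives the robot as it stands. The module is installed in compiled form; this text tells all that it offers.
- The arm moves only by the tool servo_tool, never from a script. Its argument "rows" is a list of rows, each a list of 7 numbers: the turn, a rotation vector about the tool's x, y, z as a fraction of full scale, then the shift along the tool's x, y, z as a fraction of full scale, then the finger opening in mm, from 0 to 87.8. A call has 1 to 10 rows; each row is the pose to reach, as a shift and turn from the pose commanded when the call began, along the tool's axes at that moment; what a row does not reach only later rows make up. Full scale, the value 1, is 20 cm for a shift and 1.5 rad for a turn. A row lasts 1/8 s, in which the tool goes at most 62.5 mm and 10.7 degrees, less where a joint would pass 70% of its speed; a pose out of reach is approached as far as the arm can. A call with a number of a shift or a turn outside -1 to 1 is refused whole. A call with a gripper value outside its range is refused whole. The fingers move at their own pace and stop on an object; the grip force is fixed at half the most. Time passes only in rows, so rows that repeat a pose let the fingers close. It gives the time, the measured TCP pose, the force, the opening and the grip force at its end, in the units of the state.
- ctrl.get_obs(): the state, without advancing time (a new reading comes with each control period).
- ctrl.get_image(name): name is "side" or "top"; returns (picture, depth): 400x640x3 uint8, red, green, blue; 400x640 float32, mm along the optical axis (not along the pixel's ray), 0 where there is no reading.
- ctrl.camera_info(name): a dict with "intrinsics" (3x3 intrinsics, pixels), "R" (3x3) and "t" (3): a world point X has camera coordinates R X + t. Camera axes: x right, y down, z forward; pixel columns grow to the right and rows downward; lengths in mm; the calibration is good to about 2 mm. A picture is of the moment at which its call begins. camera_info takes no time and is no camera call.
- ctrl.close_job(): hands the job in; it is judged then, once.
The state is a dict: "t": time; "qpos": joint angles; "qvel": joint speeds; "joint_torque": joint torques, N m; "ee_pos": TCP position; "orientation": TCP orientation; "ft_force": force on the tool from outside, world axes, zero at the start; "moment": the same for the moment, N m; "width": finger opening in mm; "grasp_force": force on a finger pad.
Only numpy, scipy, OpenCV 4.12 (cv2) and the standard library are available. Lean on these libraries where they do the work, as an engineer would, in place of code of your own. Each camera call takes 0.05 s, during which the arm holds its last target. There are 200 camera calls.

## Working session

There is one attempt and no reset: what is moved stays moved. The work goes in short steps, Python scripts to look and compute and a tool call to move; the robot and the scene stay as the last step left them, time stands still between calls to the robot, and variables do not carry over. Pictures are saved under pics/ and viewed, at most 10 in all, crops included, and the job is handed in when it is done.

Besides the shell and the picture viewer there is one more tool, called after "Call:" as name(argument=value, ...), one argument or row to a line, values as JSON. servo_tool: Moves the arm, as the interface text tells. Its arguments: {"type":"object","properties":{"rows":{"type":"array","items":{"type":"array","items":{"type":"number"}}}},"required":["rows"]}

```bash
mkdir -p pics
cat > h.py <<'E'
import numpy as np, cv2
from workcell import ctrl
def shot(n,f):
    p,d=ctrl.get_image(n); cv2.imwrite(f'pics/{f}.png',p[:,:,::-1]); np.savez(f'pics/{f}.npz',p=p,d=d); return p,d
def world(n,u,v,z):
    c=ctrl.camera_info(n);K,R,t=[np.array(c[k]) for k in('intrinsics','R','t')]
    r=R.T@np.linalg.inv(K)@[u,v,1]; o=-R.T@t
    return o+r*(z-o[2])/r[2]
def dep(n,d,u,v):
    c=ctrl.camera_info(n);K,R,t=[np.array(c[k]) for k in('intrinsics','R','t')]
    return R.T@(np.linalg.inv(K)@[u,v,1]*d[v,u]-t)
def pix(n,X):
    c=ctrl.camera_info(n);K,R,t=[np.array(c[k]) for k in('intrinsics','R','t')]
    q=K@(R@np.array(X)+t); return q[:2]/q[2]
E
python3 - <<'E'
from h import *
shot('top','top0');shot('side','side0')
o=ctrl.get_obs();print(o['ee_pos'],o['orientation'],o['t'])
for n in('top','side'):
    c=ctrl.camera_info(n);print(n,-np.array(c['R']).T@c['t'],c['intrinsics'])
E
```

```text
[ 253.99166082 -570.51195412  221.9869247 ] [-3.07165157e+00 -6.52790654e-01  4.42784524e-04] 0.1
top [ 370.11069415   15.95722366 1181.84322048] [[495.824676     0.         316.1179878 ]
 [  0.         495.824676   200.82121004]
 [  0.           0.           1.        ]]
side [487.31103366 905.93407211 460.90694294] [[411.12363168   0.         316.60071197]
 [  0.         411.12363168 201.79561619]
 [  0.           0.           1.        ]]
```

View pics/top0.png

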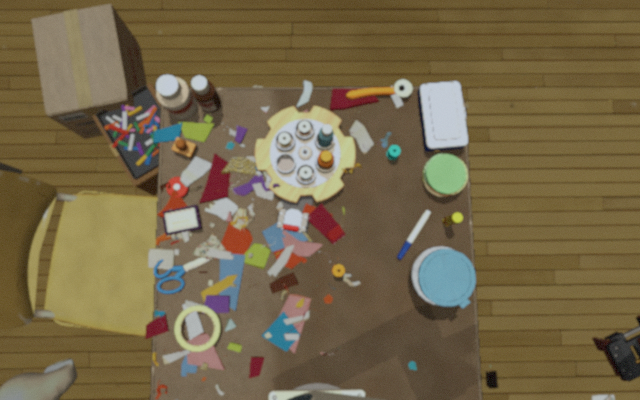

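View pics/side0.png

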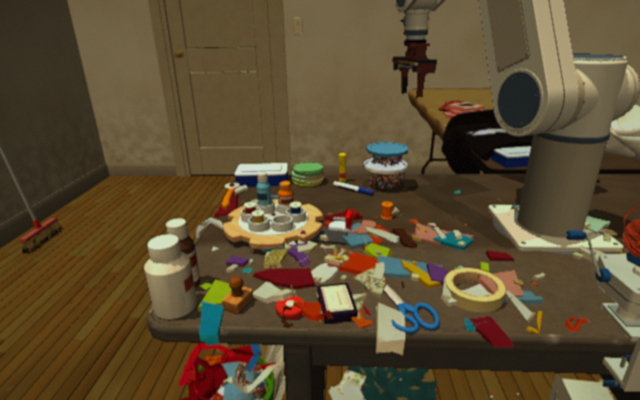

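Top view: turntable around (305,154), bolt with its red tab near (292,222), sky bottle near (325,135), orange near (325,158). I'll enlarge the crop next.

Run:
```python
from h import *
p=np.load('pics/top0.npz')['p'];d=np.load('pics/top0.npz')['d']
c=p[95:245,235:395]; cv2.imwrite('pics/crop0.png',cv2.resize(c,None,fx=4,fy=4,interpolation=cv2.INTER_CUBIC)[:,:,::-1])
for u,v in [(305,154),(270,180),(325,135),(325,158),(292,222),(292,212)]: print(u,v,dep('top',d,u,v).round())
# disc-level pixels 
K=np.array(ctrl.camera_info('top')['intrinsics'])
P=np.array([dep('top',d,u,v) for v in range(95,215) for u in range(245,370)])
ctr=dep('top',d,305,154)[:2]
m=(abs(P[:,2]-30)<5)&(np.hypot(*(P[:,:2]-ctr).T)<130)
Q=P[m][:,:2]
(c0,r)=cv2.minEnclosingCircle(Q.astype(np.float32));print(c0,r,P[m][:,2].mean())
```

```text
305 154 [649.  22.  42.]
270 180 [593. 107.  11.]
325 135 [675. -23. 111.]
325 158 [625. -23. 101.]
292 222 [489.  54.  29.]
292 212 [513.  54.  32.]Traceback (most recent call last):
  File "<stdin>", line 7, in <module>
  File "h.py", line 10, in dep
    c=ctrl.camera_info(n);K,R,t=[np.array(c[k]) for k in('intrinsics','R','t')]
ValueError: time passes only in moves, steps and waits
```

View pics/crop0.png

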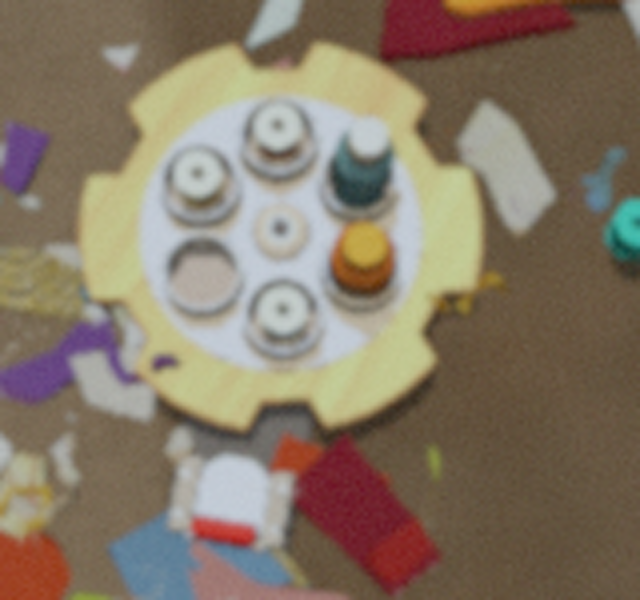

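The crop shows the disc centre near (281,232), i.e. (305,153) in the full picture. The bolt's red tab is at crop (224,532). The rails are at (186,500) and (280,508). The sky bottle is at crop (362,175) and its well is upper right. The notches are near (430,165), (440,310), (284,415), (135,335), (130,130) and (275,55).

Run:
```python
from h import *
z=np.load('pics/top0.npz');p=z['p'];d=z['d']
c=ctrl.camera_info('top');K,R,t=[np.array(c[k]) for k in('intrinsics','R','t')]
Ki=np.linalg.inv(K);o=-R.T@t
hsv=cv2.cvtColor(p,cv2.COLOR_RGB2HSV)
v,u=np.mgrid[0:400,0:640]
def w(u,v,zz):
    r=np.stack([u,v,np.ones_like(u)],-1)@Ki.T@R
    return o+r*((zz-o[2])/r[...,2])[...,None]
W=w(u.astype(float),v.astype(float),30.)
ctr=w(np.array(305.2),np.array(153.),30.)[:2]; print(ctr)
m=(hsv[...,1]>60)&(hsv[...,2]>140)&(abs(hsv[...,0].astype(int)-24)<7)
# refine centre: radial edge fit
from scipy.optimize import least_squares
for it in range(3):
    dx=W[...,0]-ctr[0];dy=W[...,1]-ctr[1];r=np.hypot(dx,dy);a=np.degrees(np.arctan2(dy,dx))
    mm=m&(r<127)
    prof=[]
    for k in range(-180,180,3):
        s=mm&(abs((a-k+180)%360-180)<1.5)
        if s.any():prof.append((k,r[s].max()))
    prof=np.array(prof); e=prof[prof[:,1]>113]
    pts=ctr+e[:,1:]*np.c_[np.cos(np.radians(e[:,0])),np.sin(np.radians(e[:,0]))]
    f=least_squares(lambda q:np.hypot(pts[:,0]-q[0],pts[:,1]-q[1])-q[2],[*ctr,120],loss='soft_l1');ctr=f.x[:2]
print(f.x)
s=prof[prof[:,1]<114];print(s.round().astype(int).tolist())
# notch phase mod 60
wgt=np.clip(118-prof[:,1],0,17);print('notch phase',np.degrees(np.angle((wgt*np.exp(6j*np.radians(prof[:,0]))).sum()))/6)
red=((hsv[...,0]<6)|(hsv[...,0]>174))&(hsv[...,1]>170)&(abs(u-291)<11)&(abs(v-228)<6)
print(red.sum(),u[red].mean(),v[red].mean(),u[red].min(),u[red].max(),v[red].min(),v[red].max())
for name,(x,y,zz) in dict(tabtop=(u[red].mean(),v[red].mean(),62),rL=(235+186/4,95+500/4,35),rR=(235+280/4,95+508/4,35),skycap=(235+370/4,95+138/4,112),orcap=(235+363/4,95+243/4,93)).items():
    q=w(np.array(float(x)),np.array(float(y)),float(zz))[:2]-ctr; print(name,(q+ctr).round(1),np.hypot(*q).round(1),np.degrees(np.arctan2(q[1],q[0])).round(1))
```

```text
[654.0905634   21.95034616]
[655.07169711  23.2476316  120.10271758]
[[-180, 102], [-177, 100], [-174, 101], [-171, 106], [-126, 104], [-123, 102], [-120, 101], [-117, 101], [-111, 106], [-66, 103], [-63, 102], [-60, 102], [-57, 101], [-54, 101], [-51, 109], [-6, 106], [-3, 101], [0, 100], [3, 101], [6, 101], [9, 107], [54, 103], [57, 102], [60, 101], [63, 101], [66, 102], [69, 108], [114, 105], [117, 102], [120, 102], [123, 100], [126, 99], [129, 105], [174, 108], [177, 102]]
notch phase 1.1250463567705997
33 290.72727272727275 228.24242424242425 284 297 226 230
tabtop [471.9  55.8] 186.1 169.9
rL [493.7  78.1] 170.4 161.2
rR [488.6  23.6] 166.5 179.9
skycap [687.2 -28.6] 61.0 -58.2
orcap [631.9 -24.6] 53.1 -115.9
```

Hub is at about (655,23) mm with a fitted radius of 120.1, matching the given size. Notches sit at 1.1°+60k and the front is at about 170.3°. The sky bottle is at about -59°, so the disc must turn about -131° (clockwise). I'll push in the far notch (1°), with the gripper's long axis tangential so it clears the bottles.

```bash
cat >> h.py <<'E'
from scipy.spatial.transform import Rotation as Ro
def down(yaw):  # tool y at yaw deg, z down
    a=np.radians(yaw);y=np.array([np.cos(a),np.sin(a),0]);z=np.array([0,0,-1.])
    return Ro.from_matrix(np.c_[np.cross(y,z),y,z])
def rows(T,grip=0,start=None):
    o=ctrl.get_obs();R0=Ro.from_rotvec(o['orientation']);p0=np.array(o['ee_pos'])
    print('at',p0.round(1),'yaw',np.degrees(np.arctan2(*R0.as_matrix()[[1,0],1])).round(1),'t',round(o['t'],2),'q',np.round(o['qpos'],2))
    for x,y,z,yaw in T:
        s=R0.inv().apply(np.array([x,y,z])-p0)/200; r=(R0.inv()*down(yaw)).as_rotvec()/1.5
        print([*map(float,r.round(3)),*map(float,s.round(3)),grip])
E
python3 - <<'E'
from h import *
z=np.load('pics/top0.npz');d=z['d']
for u,v in [(445,278),(457,217),(400,90),(405,87),(363,94),(443,115)]: print(u,v,dep('top',d,u,v).round())
rows([(390,-420,222,-30),(520,-270,222,0),(650,-130,222,45),(777,25,222,91)])
E
```

```text
445 278 [ 358. -273.  121.]
457 217 [ 491. -316.   88.]
400 90 [ 814. -212.   19.]
405 87 [ 821. -224.   21.]
363 94 [ 803. -120.   22.]
443 115 [ 740. -307.   49.]
at [ 254.  -570.5  222. ] yaw -66.0 t 0.1 q [-1.17  0.42  1.63 -0.    1.09 -0.02]
[-0.001, -0.0, -0.419, 0.927, -0.411, 0.001, 0]
[-0.001, -0.001, -0.768, 1.826, -0.832, 0.001, 0]
[-0.001, -0.001, -1.292, 2.705, -1.207, 0.002, 0]
[-0.0, -0.001, -1.827, 3.6, -1.657, 0.002, 0]
```

Call:
servo_tool(
  rows=[
    [0,0,-0.42,0.93,-0.41,0,0],
    [0,0,-0.42,0.93,-0.41,0,0],
    [0,0,-0.42,0.93,-0.41,0,0],
    [0,0,-0.42,0.93,-0.41,0,0],
    [0,0,-0.42,0.93,-0.41,0,0],
  ],
)

```text
t: 0.72
ee_pos: [391.4, -419.4, 222.5]
orientation: [-2.718, -1.575, 0.0]
ft_force: [0.9, -1.2, 0.1]
width: 41.0
grasp_force: 0.0
```

```bash
python3 -c "
from h import *
rows([(520,-270,222,20)])"
```

```text
at [ 391.4 -419.4  222.5] yaw -29.8 t 0.72 q [-0.84  0.35  1.75 -0.    1.05 -0.32]
[-0.0, -0.0, -0.58, 0.968, 0.187, 0.002, 0]
```

Call:
servo_tool(
  rows=[
    [0,0,-0.58,0.97,0.19,0,0],
    [0,0,-0.58,0.97,0.19,0,0],
    [0,0,-0.58,0.97,0.19,0,0],
    [0,0,-0.58,0.97,0.19,0,0],
    [0,0,-0.58,0.97,0.19,0,0],
    [0,0,-0.58,0.97,0.19,0,0],
  ],
)

```text
t: 1.48
ee_pos: [520.0, -272.0, 222.4]
orientation: [-1.807, -2.569, 0.0]
ft_force: [-0.1, 0.2, -0.9]
width: 0.3
grasp_force: 0.0
```

```bash
python3 -c "
from h import *
rows([(660,-130,222,60)])"
```

```text
at [ 520.  -272.   222.4] yaw 19.8 t 1.48 q [-0.5   0.37  1.72 -0.    1.06 -0.85]
[-0.0, -0.0, -0.468, 0.432, 0.899, 0.002, 0]
```

Call:
servo_tool(
  rows=[
    [0,0,-0.47,0.43,0.9,0,0],
    [0,0,-0.47,0.43,0.9,0,0],
    [0,0,-0.47,0.43,0.9,0,0],
    [0,0,-0.47,0.43,0.9,0,0],
    [0,0,-0.47,0.43,0.9,0,0],
  ],
)

```text
t: 2.1
ee_pos: [660.5, -129.1, 222.1]
orientation: [-0.81, -3.035, 0.0]
ft_force: [0.1, -0.7, 0.3]
width: 0.3
grasp_force: 0.0
```

```bash
python3 -c "
from h import *
rows([(779,25.5,222,91)])"
```

```text
at [ 660.5 -129.1  222.1] yaw 60.1 t 2.1 q [-0.21  0.49  1.52 -0.    1.13 -1.26]
[-0.0, -0.0, -0.359, -0.129, 0.965, 0.0, 0]
```

Call:
servo_tool(
  rows=[
    [0,0,-0.36,-0.13,0.965,0,0],
    [0,0,-0.36,-0.13,0.965,0,0],
    [0,0,-0.36,-0.13,0.965,0,0],
    [0,0,-0.36,-0.13,0.965,0,0],
    [0,0,-0.36,-0.13,0.965,0,0],
    [0,0,-0.36,-0.13,0.965,0,0],
  ],
)

```text
t: 2.85
ee_pos: [777.5, 23.5, 222.7]
orientation: [0.028, -3.141, 0.001]
ft_force: [-0.0, -0.1, -0.8]
width: 0.8
grasp_force: 0.0
```

```bash
python3 -c "
from h import *
rows([(779,25.5,60,91),(779,25.5,19,91)])
shot('top','top1')"
```

```text
at [777.5  23.5 222.7] yaw 91.0 t 2.85 q [ 0.02  0.65  1.24 -0.    1.25 -1.57]
[-0.0, -0.001, 0.0, -0.008, 0.01, 0.813, 0]
[-0.0, -0.001, 0.0, -0.008, 0.01, 1.018, 0]
```

Call:
servo_tool(
  rows=[
    [0,0,0,-0.008,0.01,0.3,0],
    [0,0,0,-0.008,0.01,0.6,0],
    [0,0,0,-0.008,0.01,0.8,0],
    [0,0,0,-0.008,0.01,0.9,0],
    [0,0,0,-0.008,0.01,0.95,0],
    [0,0,0,-0.008,0.01,1.0,0],
    [0,0,0,-0.008,0.01,1.0,0],
  ],
)

```text
t: 3.78
ee_pos: [780.3, 27.9, 23.2]
orientation: [-0.035, 3.141, 0.0]
ft_force: [0.0, 0.4, -0.2]
width: 0.4
grasp_force: 0.0
```

```bash
python3 -c "
from h import *
c=np.array([655,23.2])
T=[]
for th in np.linspace(1,-31,9):
    a=np.radians(th);T.append((*(c+122*np.array([np.cos(a),np.sin(a)])),20,th+90))
rows(T);print(ctrl.get_obs()['ft_force'])
shot('side','side1')"
```

```text
at [780.3  27.9  23.2] yaw 91.3 t 3.77 q [ 0.02  0.87  1.32  0.    0.95 -1.57]
[0.0, 0.0, 0.003, 0.017, -0.012, 0.016, 0]
[0.0, 0.0, 0.05, 0.019, -0.055, 0.016, 0]
[0.0, 0.0, 0.096, 0.023, -0.097, 0.016, 0]
[0.0, 0.0, 0.143, 0.031, -0.139, 0.016, 0]
[0.0, 0.0, 0.189, 0.041, -0.18, 0.016, 0]
[0.0, 0.0, 0.236, 0.055, -0.221, 0.016, 0]
[0.0, 0.0, 0.282, 0.071, -0.26, 0.016, 0]
[0.0, 0.0, 0.329, 0.09, -0.298, 0.016, 0]
[0.0, 0.0, 0.375, 0.111, -0.335, 0.016, 0]
[ 0.03451148  0.39310858 -0.17455278]
```

View pics/side1.png

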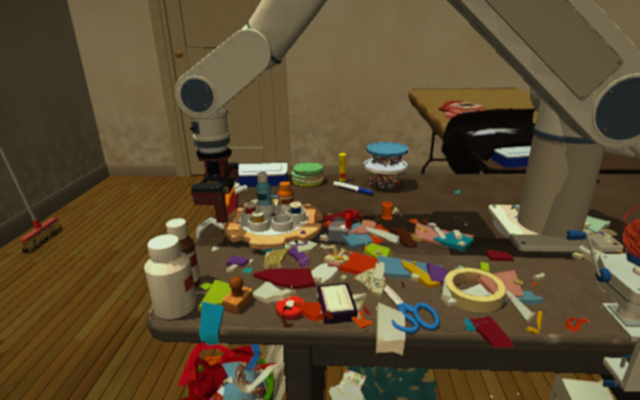

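The fingers stand in the far notch at (215,215), clear of the bottles. Now I'll push it round.

Call:
servo_tool(
  rows=[
    [0,0,0.003,0.017,-0.012,0.012,0],
    [0,0,0.05,0.019,-0.055,0.016,0],
    [0,0,0.096,0.023,-0.097,0.016,0],
    [0,0,0.143,0.031,-0.139,0.016,0],
    [0,0,0.189,0.041,-0.18,0.016,0],
    [0,0,0.236,0.055,-0.221,0.016,0],
    [0,0,0.282,0.071,-0.26,0.016,0],
    [0,0,0.329,0.09,-0.298,0.016,0],
    [0,0,0.375,0.111,-0.335,0.016,0],
  ],
)

```text
t: 4.95
ee_pos: [759.5, -39.7, 20.2]
orientation: [0.842, 3.025, 0.001]
ft_force: [0.3, 0.4, -0.5]
width: 0.6
grasp_force: 0.5
```

```bash
cat >> h.py <<'E'
def orbit(a,b,n,r=122):
    c=np.array([655,23.2]);T=[]
    for th in np.linspace(a,b,n):
        q=np.radians(th);T.append((*(c+r*np.array([np.cos(q),np.sin(q)])),20,th+90))
    o=ctrl.get_obs();e=np.array(o['ee_pos'])[:2]-c
    print('r',np.hypot(*e).round(1),'th',np.degrees(np.arctan2(e[1],e[0])).round(1),np.round(o['ft_force'],1));rows(T)
E
python3 -c "
from h import *
orbit(-35,-71,10)
p,d=shot('top','top2')
cv2.imwrite('pics/c2.png',cv2.resize(p[80:250,220:410],None,fx=3,fy=3)[:,:,::-1])"
```

```text
r 122.0 th -31.0 [ 0.3  0.4 -0.5]
at [759.5 -39.7  20.2] yaw 58.9 t 4.95 q [-0.07  0.85  1.38  0.    0.92 -1.1 ]
[0.001, 0.001, 0.045, 0.001, -0.042, 0.001, 0]
[0.001, 0.001, 0.092, 0.006, -0.084, 0.001, 0]
[0.001, 0.001, 0.138, 0.013, -0.126, 0.001, 0]
[0.001, 0.001, 0.185, 0.023, -0.168, 0.001, 0]
[0.001, 0.001, 0.232, 0.037, -0.208, 0.001, 0]
[0.001, 0.001, 0.278, 0.052, -0.248, 0.001, 0]
[0.001, 0.001, 0.325, 0.071, -0.286, 0.001, 0]
[0.001, 0.001, 0.371, 0.092, -0.323, 0.0, 0]
[0.001, 0.001, 0.418, 0.116, -0.358, 0.0, 0]
[0.001, 0.001, 0.464, 0.142, -0.392, 0.0, 0]
```

View pics/c2.png

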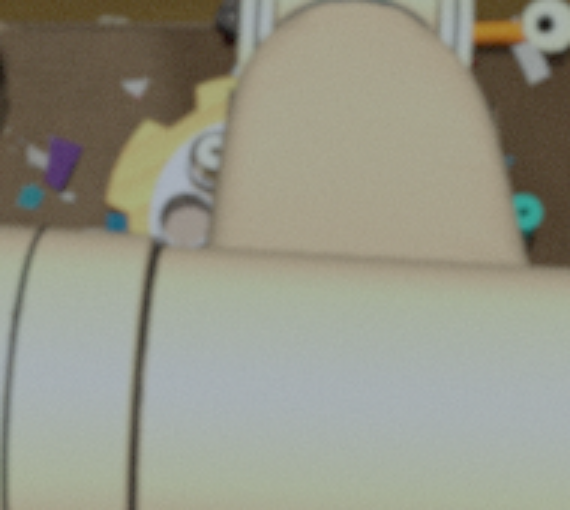

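The disc is turning: the empty well has moved from the lower left to (187,220) in the crop. I'll continue.

Call:
servo_tool(
  rows=[
    [0,0,0.045,0.001,-0.042,0,0],
    [0,0,0.092,0.006,-0.084,0,0],
    [0,0,0.138,0.013,-0.126,0,0],
    [0,0,0.185,0.023,-0.168,0,0],
    [0,0,0.232,0.037,-0.208,0,0],
    [0,0,0.278,0.052,-0.248,0,0],
    [0,0,0.325,0.071,-0.286,0,0],
    [0,0,0.371,0.092,-0.323,0,0],
    [0,0,0.418,0.116,-0.358,0,0],
    [0,0,0.464,0.142,-0.392,0,0],
  ],
)

```text
t: 6.25
ee_pos: [695.1, -92.3, 20.2]
orientation: [1.821, 2.558, 0.001]
ft_force: [0.7, 0.6, -0.4]
width: 0.3
grasp_force: 0.5
```

```bash
python3 -c "
from h import *
orbit(-74,-107,10)"
```

```text
r 122.3 th -70.9 [ 0.7  0.6 -0.4]
at [695.1 -92.3  20.2] yaw 19.1 t 6.25 q [-0.15  0.78  1.53  0.    0.83 -0.48]
[0.001, 0.0, 0.036, 0.002, -0.033, 0.001, 0]
[0.001, 0.0, 0.079, 0.006, -0.072, 0.001, 0]
[0.001, 0.0, 0.121, 0.011, -0.111, 0.001, 0]
[0.001, 0.0, 0.164, 0.02, -0.149, 0.001, 0]
[0.001, 0.0, 0.207, 0.03, -0.186, 0.001, 0]
[0.001, 0.0, 0.249, 0.043, -0.223, 0.001, 0]
[0.001, 0.0, 0.292, 0.059, -0.259, 0.0, 0]
[0.001, 0.0, 0.335, 0.077, -0.294, 0.0, 0]
[0.001, 0.0, 0.377, 0.096, -0.327, 0.0, 0]
[0.001, 0.0, 0.42, 0.118, -0.36, 0.0, 0]
```

Call:
servo_tool(
  rows=[
    [0,0,0.036,0.002,-0.033,0,0],
    [0,0,0.079,0.006,-0.072,0,0],
    [0,0,0.121,0.011,-0.111,0,0],
    [0,0,0.164,0.02,-0.149,0,0],
    [0,0,0.207,0.03,-0.186,0,0],
    [0,0,0.249,0.043,-0.223,0,0],
    [0,0,0.292,0.059,-0.259,0,0],
    [0,0,0.335,0.077,-0.294,0,0],
    [0,0,0.377,0.096,-0.327,0,0],
    [0,0,0.42,0.118,-0.36,0,0],
  ],
)

```text
t: 7.5
ee_pos: [619.4, -93.7, 20.2]
orientation: [2.524, 1.868, 0.002]
ft_force: [0.2, -0.4, -0.4]
width: -0.1
grasp_force: 0.4
```

```bash
python3 -c "
from h import *
orbit(-110,-131,7)"
```

```text
r 122.2 th -107.0 [ 0.2 -0.4 -0.4]
at [619.4 -93.7  20.2] yaw -17.0 t 7.5 q [-0.17  0.7   1.72 -0.    0.72  0.13]
[0.001, -0.0, 0.035, 0.002, -0.032, 0.001, 0]
[0.001, -0.0, 0.076, 0.005, -0.07, 0.001, 0]
[0.001, -0.0, 0.116, 0.01, -0.106, 0.001, 0]
[0.001, -0.0, 0.157, 0.018, -0.143, 0.001, 0]
[0.001, -0.0, 0.198, 0.028, -0.179, 0.001, 0]
[0.001, -0.0, 0.239, 0.04, -0.214, 0.001, 0]
[0.001, -0.0, 0.279, 0.054, -0.249, 0.001, 0]
```

Call:
servo_tool(
  rows=[
    [0,0,0.035,0.002,-0.032,0,0],
    [0,0,0.076,0.005,-0.07,0,0],
    [0,0,0.116,0.01,-0.106,0,0],
    [0,0,0.157,0.018,-0.143,0,0],
    [0,0,0.198,0.028,-0.179,0,0],
    [0,0,0.239,0.04,-0.214,0,0],
    [0,0,0.279,0.054,-0.249,0,0],
    [0,0,0.279,0.054,-0.249,0,0],
    [0,0,0.26,0.05,-0.235,0,0],
    [0,0,0.26,0.05,-0.235,0,0],
  ],
)

```text
t: 8.75
ee_pos: [577.5, -70.6, 19.7]
orientation: [2.838, 1.347, 0.001]
ft_force: [-0.4, -0.3, 0.6]
width: 0.6
grasp_force: 0.0
```

Call:
servo_tool(
  rows=[
    [0,0,0,0,0,-0.1,0],
    [0,0,0,0,0,-0.4,0],
    [0,0,0,0,0,-0.7,0],
    [0,0,0,0,0,-0.9,0],
    [0,0,0,0,0,-0.9,0],
  ],
)

```text
t: 9.38
ee_pos: [579.1, -70.6, 204.5]
orientation: [2.835, 1.344, 0.011]
ft_force: [-0.1, 0.5, 0.3]
width: 0.4
grasp_force: 0.0
```

```bash
python3 -c "
from h import *
rows([(480,-190,200,-10),(420,-190,200,-10)])"
```

```text
at [579.1 -70.6 204.5] yaw -39.3 t 9.38 q [-0.14  0.38  1.74  0.    1.01  0.54]
[0.005, -0.002, -0.341, -0.776, -0.006, 0.019, 0]
[0.005, -0.002, -0.341, -0.966, -0.238, 0.017, 0]
```

Call:
servo_tool(
  rows=[
    [0,0,0.2,-0.97,-0.24,0,0],
    [0,0,0.4,-0.97,-0.24,0,0],
    [0,0,0.6,-0.97,-0.24,0,0],
    [0,0,0.71,-0.97,-0.24,0,0],
    [0,0,0.71,-0.97,-0.24,0,0],
    [0,0,0.71,-0.97,-0.24,0,0],
    [0,0,0.71,-0.97,-0.24,0,0],
  ],
)

```text
t: 10.25
ee_pos: [416.1, -189.9, 199.0]
orientation: [-3.129, 0.28, 0.002]
ft_force: [0.5, -1.2, -0.5]
width: 0.2
grasp_force: 0.0
```

Run:
```python
from h import *
p,d=shot('top','top3')
cv2.imwrite('pics/c3.png',cv2.resize(p[95:245,235:395],None,fx=4,fy=4,interpolation=cv2.INTER_CUBIC)[:,:,::-1])
c=np.array([655,23.2]);a=np.radians(170.3);f=np.array([np.cos(a),np.sin(a)])
print([(k,(c+k*f).round(1)) for k in (190,155,215)])
rows([(*(c+220*f),200,-99.7)])
```

```text
[(190, array([467.7,  55.2])), (155, array([502.2,  49.3])), (215, array([443.1,  59.4]))]
at [ 416.3 -189.9  199.1] yaw -100.1 t 10.3 q [-0.45  0.21  2.01  0.    0.92  1.29]
[-0.0, 0.001, -0.005, -0.113, -1.25, -0.004, 0]
```

View pics/c3.png

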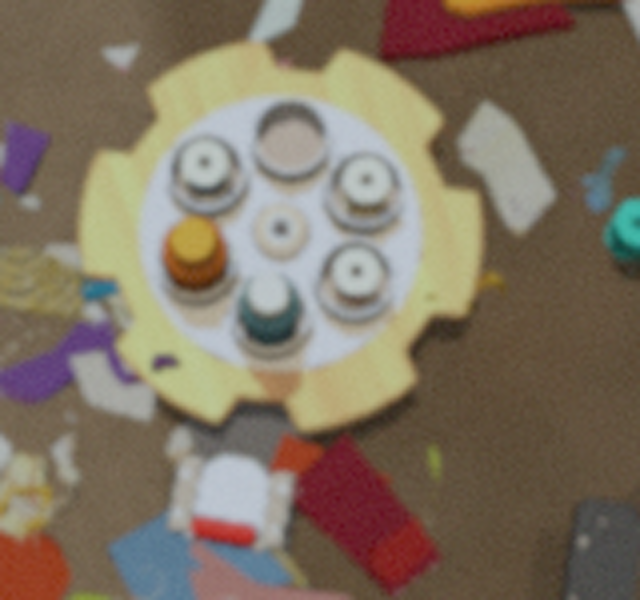

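The sky bottle stands in the front well at (270,310), and the front notch at (262,410) points roughly at the bolt at (225,490). Everything is upright. I'll measure how much angle is left.

```bash
cat > ph.py <<'E'
from h import *
def phase(f):
    p=np.load(f'pics/{f}.npz')['p'];c=ctrl.camera_info('top');K,R,t=[np.array(c[k]) for k in('intrinsics','R','t')]
    o=-R.T@t;hsv=cv2.cvtColor(p,cv2.COLOR_RGB2HSV);v,u=np.mgrid[0:400.,0:640.]
    r=np.stack([u,v,np.ones_like(u)],-1)@np.linalg.inv(K).T@R;W=o+r*((30-o[2])/r[...,2])[...,None]
    m=(hsv[...,1]>60)&(hsv[...,2]>140)&(abs(hsv[...,0].astype(int)-24)<7)
    dx=W[...,0]-655.07;dy=W[...,1]-23.25;rr=np.hypot(dx,dy);a=np.degrees(np.arctan2(dy,dx));pr=[]
    for k in range(-180,180,3):
        s=m&(rr<127)&(abs((a-k+180)%360-180)<1.5);pr.append((k,rr[s].max() if s.any() else 120))
    pr=np.array(pr);w=np.clip(118-pr[:,1],0,17)
    return np.degrees(np.angle((w*np.exp(6j*np.radians(pr[:,0]))).sum()))/6
print(phase('top0'),phase('top3'))
E
python3 ph.py
```

```text
1.1251059347387422 -6.585502768644138
```

Front notch is at 173.4° against a front of about 170.3°. That is inside the bolt's capture range, so I'll push the tab.

Call:
servo_tool(
  rows=[
    [0,0,0,-0.056,-0.62,0,0],
    [0,0,0,-0.056,-0.62,0,0],
    [0,0,0,-0.056,-0.62,0,0],
  ],
)

```text
t: 10.68
ee_pos: [427.6, -62.7, 199.2]
orientation: [-3.13, 0.268, 0.002]
ft_force: [-0.5, -0.1, -0.5]
width: 0.4
grasp_force: 0.0
```

Call:
servo_tool(
  rows=[
    [0,0,0,-0.056,-0.62,0,0],
    [0,0,0,-0.056,-0.62,0,0],
    [0,0,0,-0.056,-0.62,0,0],
    [0,0,0,-0.056,-0.62,0,0],
  ],
)

```text
t: 11.18
ee_pos: [439.0, 57.3, 199.2]
orientation: [3.129, -0.279, -0.001]
ft_force: [-0.5, -0.2, 0.5]
width: 0.8
grasp_force: 0.0
```

Run:
```python
from h import *
c=np.array([655,23.2]);a=np.radians(170.3);f=np.array([np.cos(a),np.sin(a)])
rows([(*(c+220*f),z,-99.7) for z in (200,45)])
```

```text
at [439.   57.3 199.2] yaw -100.2 t 11.18 q [ 0.1   0.19  2.04 -0.    0.92  1.85]
[0.0, 0.0, -0.006, -0.007, -0.014, -0.004, 0]
[0.0, 0.0, -0.006, -0.006, -0.014, 0.771, 0]
```

Call:
servo_tool(
  rows=[
    [0,0,-0.006,-0.007,-0.014,0.25,0],
    [0,0,-0.006,-0.007,-0.014,0.5,0],
    [0,0,-0.006,-0.007,-0.014,0.7,0],
    [0,0,-0.006,-0.007,-0.014,0.77,0],
    [0,0,-0.006,-0.007,-0.014,0.77,0],
  ],
)

```text
t: 11.8
ee_pos: [438.1, 59.8, 45.2]
orientation: [3.13, -0.27, -0.002]
ft_force: [0.1, 0.3, 0.2]
width: 0.2
grasp_force: 0.0
```

Call:
servo_tool(
  rows=[
    [0,0,0,0.05,0,0,0],
    [0,0,0,0.09,0,0,0],
    [0,0,0,0.12,0,0,0],
    [0,0,0,0.15,0,0,0],
    [0,0,0,0.18,0,0,0],
    [0,0,0,0.2,0,0,0],
    [0,0,0,0.22,0,0,0],
    [0,0,0,0.23,0,0,0],
    [0,0,0,0.24,0,0,0],
    [0,0,0,0.24,0,0,0],
  ],
)

```text
t: 13.05
ee_pos: [485.7, 52.7, 45.4]
orientation: [3.13, -0.268, 0.0]
ft_force: [-2.1, -0.7, -0.1]
width: 0.8
grasp_force: 0.6
```

Run:
```python
from h import *
orbit(0,0,1)
```

```text
r 171.9 th 170.1 [-2.1 -0.7 -0.1]
at [485.7  52.7  45.4] yaw -99.8 t 13.05 q [ 0.08  0.52  2.02 -0.    0.59  1.83]
[-0.0, -0.0, 1.981, 1.46, -0.102, 0.127, 0]
```

Call:
servo_tool(
  rows=[
    [0,0,0,0.01,0,0,0],
    [0,0,0,0.02,0,0,0],
    [0,0,0,0.03,0,0,0],
    [0,0,0,0.035,0,0,0],
    [0,0,0,0.035,0,0,0],
  ],
)

```text
t: 13.68
ee_pos: [491.3, 51.6, 45.3]
orientation: [3.13, -0.268, -0.004]
ft_force: [-5.2, 0.5, 2.8]
width: 0.1
grasp_force: 2.9
```

Call:
servo_tool(
  rows=[
    [0,0,0,0.01,0,0,0],
    [0,0,0,0.02,0,0,0],
    [0,0,0,0.02,0,0,0],
  ],
)

```text
t: 14.05
ee_pos: [491.2, 51.3, 44.9]
orientation: [3.129, -0.269, -0.016]
ft_force: [-16.2, 4.5, 11.5]
width: 0.7
grasp_force: 8.3
```

It stays put under 16 N at r=166, so the tab face is at about 156, which is home. I'll retract and check.

Call:
servo_tool(
  rows=[
    [0,0,0,-0.1,0,0,0],
    [0,0,0,-0.3,0,0,0],
    [0,0,0,-0.3,0,-0.3,0],
    [0,0,0,-0.3,0,-0.6,0],
    [0,0,0,-0.3,0.3,-0.7,0],
    [0,0,0,-0.3,0.6,-0.7,0],
    [0,0,0,-0.3,0.9,-0.7,0],
    [0,0,0,-0.3,0.9,-0.7,0],
  ],
)

```text
t: 15.05
ee_pos: [407.2, -119.9, 186.2]
orientation: [3.128, -0.277, 0.005]
ft_force: [0.5, 0.4, -1.0]
width: 0.4
grasp_force: 0.0
```

```bash
sed -i '$d' ph.py
python3 - <<'E'
from ph import *
p,d=shot('top','top4')
cv2.imwrite('pics/c4.png',cv2.resize(p[95:245,235:395],None,fx=4,fy=4,interpolation=cv2.INTER_CUBIC)[:,:,::-1])
print(phase('top4'),ctrl.get_obs()['ft_force'])
E
```

```text
-9.792211846647822 [-0.28793461  0.54539789  0.0395735 ]
```

View pics/c4.png

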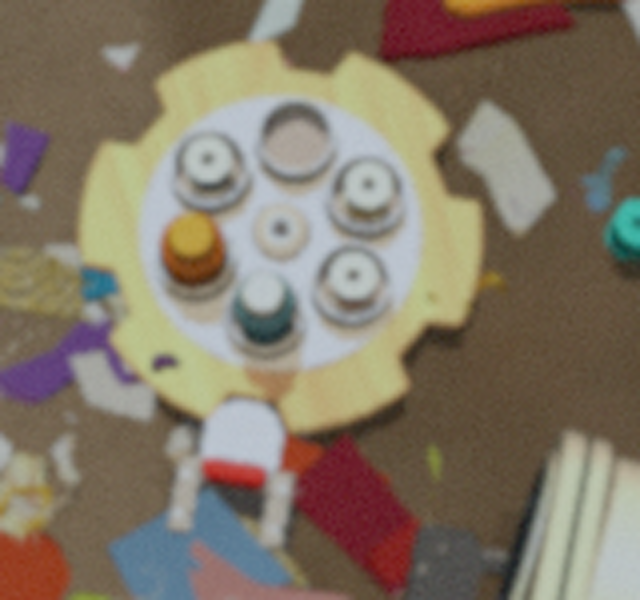

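The nose sits in the notch with the tab at (236,474), about 33.5 mm further in. The disc is centred at 170.2°, the sky bottle stands at the front, and all five things are upright. I'll hand the job in.

```bash
python3 -c "
from workcell import ctrl
print(ctrl.close_job())"
```

```text
the job is handed in; nothing more can be done
None
```

The turntable is locked with the sky-blue bottle at the front and the bolt pushed home to its stop; I handed the job in just after the 15 s mark and got no verdict back.

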